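# Hang a slide shelf on the drying stand

## Robot

A 6-joint arm with a two-finger parallel gripper is mounted at the origin on the work surface. World frame = base frame: x ahead of the robot, y to its left, z up, the work surface at z = 0. Lengths are in mm, angles in degrees, forces in N, time in s.
With the tool pointing down it reaches from about 350 to 850 mm from the base axis. Payload 8.1 kg.
Tool frame: the origin (TCP) lies at the very end of the fingers, on their centre line; the grasp point (between the pads) lies 19 mm behind it (r.grip_point_offset is the distance from the TCP to the grasp point, in mm); z points along the fingers, y is the line along which they close (so a half turn about z gives the same grasp; the last joint's range is limited). The gripper opens to 85 mm and grips with 20 to 120 N. Pads are 22 mm wide; open, the fingers measure 114 mm over their backs; the gripper's body (76 mm by 85 mm) begins 54 mm behind the grasp point. The pads swing forward as they close: fully open they stand 13 mm farther back than shut.
Start: joints at [70.909, 7.471, 85.268, -0, 87.261, -4.893], TCP at [147.141, 581.683, 231.292] pointing down, gripper open.
Joint ranges: [-169.43, 169.43], [-51.17, 129.36], [1.28, 143.12], [-76.62, 256.62], [0, 156.53], [-152.29, 152.29]. Speed limits (degrees/s): [136.94, 136.94, 159.86, 180, 180, 180].

## Interface

Orientations are given as [roll, pitch, yaw] about the fixed x, y, z axes, in that order (R = Rz(yaw) Ry(pitch) Rx(roll)).
In Python, from bench import status, eyes, r gives the robot as it stands.
- The arm moves only by the shell command python3 -m handwheel 'ROWS' [FORCE]. ROWS is a JSON object whose one key "series" holds a list that holds one entry, the list of rows, each a list of 7 numbers: the shift along the tool's x, y, z in cm, then the turn, a rotation vector about the tool's x, y, z in rad, then the opening, from 0 (shut) to 1 (fully open). In form: {"series": [[[tx, ty, tz, rx, ry, rz, claw], ...]]}. A call has 1 to 12 rows; each row is the pose to reach, as a shift and turn from the pose commanded when the call began, along the tool's axes at that moment; what a row does not reach only later rows make up. A row lasts 1/8 s, in which the tool goes at most 62.5 mm and 10.7 degrees, less where a joint would pass 70% of its speed; a pose out of reach is approached as far as the arm can. A call with a gripper value outside its range is refused whole. The fingers move at their own pace and stop on an object; FORCE is the grip in N (left out, the last holds). Time passes only in rows, so rows that repeat a pose let the fingers close. It gives the time, the measured TCP pose, the force, the opening and the grip force at its end, in the units of the state.
- status.sense(): the state, without advancing time (a new reading comes with each control period).
- eyes.snapshot(name): name is "side" or "top"; returns a dict with "img" (480x640x3 uint8, red, green, blue), "mtx" (3x3 intrinsics, pixels), "R" (3x3) and "t" (3): a world point X has camera coordinates R X + t. Camera axes: x right, y down, z forward; pixel columns grow to the right and rows downward; lengths in mm; the calibration is good to about 2 mm. A picture is of the moment at which its call begins. There is no depth.
- r.hand_in(): hands the job in; it is judged then, once.
The state is a dict: "time": time; "joint_pos": joint angles; "qd": joint speeds; "joint_efforts": joint torques, N m; "tool_pos": TCP position; "tcp_rot": TCP orientation; "ft_force": force on the tool from outside, world axes, zero at the start; "wrist_torque": the same for the moment, N m; "finger_gap": finger opening in mm; "grip_force": force on a finger pad.
Only numpy, scipy, OpenCV 4.12 (cv2) and the standard library are available. Lean on these libraries where they do the work, as an engineer would, in place of code of your own. Each camera call takes 0.05 s, during which the arm holds its last target. There are 200 camera calls.

## Task

Take the loose steel shelf with the two claws by its grey post, hook both claws into the free upper slots of the drying stand, then press it down until it is fully home and the spring catch locks over it. Feel for the slots and press firmly but do not force it (no more than about 40 N against the stand), and leave everything else on the bench where it is.

Things in the scene. Friction and masses are not known exactly. Their poses are not given: they have to be found in the camera images.
- bracket: Loose steel hanging shelf with claws, upright on the bench, 0.15 to 0.3 kg. Origin: underside, below the grip post; x from post towards the claws, z up. Floor x=-48 to 54 mm, 118 mm wide, 12 mm lips. Back plate 120 mm wide, 84 mm high, 4 mm thick, back face at x=58. A 32 mm wide opening in the plate (z=4 to 70) is crossed by a bar (z=40 to 44) over which the catch snaps.
- bracket_grip (a point): Grip point in the grey post: bracket x=0, y=0, z=64 mm. The post stands on the floor, 40 mm along x, 14 mm along y, top at z=82 mm.
- bracket_press (a point): Middle of the press ledge on top of the back plate: bracket x=44, y=0, z=84 mm (its top). The ledge is 28 mm deep (x=30 to 58) and 120 mm wide.
- bracket_claws (a point): Point between the claws at the plate's back face and the underside of the claw necks: bracket x=58, y=0, z=74 mm. Claws at y=-45 and +45, 5 mm wide: neck z=74 to 80 goes 9.5 mm back from the plate and ends in a tooth 4 mm thick hanging down to z=54; gap between plate and tooth 5.5 mm.
- stand: Fixed drying stand. Origin at bench level, in the front plane of its two slotted uprights, midway; x into the stand (away from the robot), z up. Uprights 4 mm thick, 56 wide, at y=-45 and +45, tops at z=262. Clamped on a rail, both stand together up to 12 mm to either side in y: not in the measured pose, find it by feel. They do not shift. Fixed shelf below (z under 115, x to -106).
- slots (a point): On the stand: x=0, y=0, z=214 mm, nominal middle between the floors of the free upper slots. Slots 8 mm wide, z=214 to 250. Home: claw point here (x slack 1.5 mm, same y shift as the uprights), bracket origin at stand x=-58, z=140, ledge top z=224. Claws go in while the bracket is 20 to 30 mm above home; the catch begins to resist at 15 mm above home.
- catch (a joint): Spring catch between the uprights, hinge at z=215.5 mm, nose 16 mm wide, 5.5 mm proud, low end z=186.5. 0 = out (at rest, and when locked over the bar); 0.1 to 0.2 rad pushed back as the bar passes, max 0.5. It snaps out in the last 2 mm. Pressing on the ledge takes some 8 to 20 N; the shelf's weight is not enough, and pressing far out in front can jam.
- tray: a look-alike steel slide tray with the same grey grip post, but no back plate and no claws, 99x118 mm; origin under its grip post. Leave it alone
- dish: a square clear glass dish, 130 mm, 55 mm high; origin centre of underside. Leave it alone
- stick: a round wooden stick, 8 mm thick, about 140 mm long; origin at its underside, middle. Leave it alone
- tissues: a green box 120x190x85 mm; origin centre of underside. Leave it alone
- jar: an amber glass jar with a white cap, 64 mm across, 85 mm high; origin centre of underside. Leave it alone
- slidebox: a white flat box 100x200x35 mm; origin centre of underside. Leave it alone
- pot: a steel beaker, 70 mm across, 90 mm high; origin centre of underside. Leave it alone
- brush: a hand brush lying on the bench; origin at its underside. Leave it alone

How it is judged (in metres and radians):
On the way:
1. both claws are in the slots, the shelf still above home (x of bracket_claws in the frame of stand above -0.005 m and z of bracket_claws in the frame of stand between 0.222 and 0.25 m), for 0.1 s.
At the end, for the whole second after the job is handed in: The shelf hangs still on the stand's upper slots: claw point within 4 mm of the uprights' front plane and at z 211 to 216.5 mm above the bench (necks on the slot floors), upright within 0.08 rad, and the catch sprung out (below 0.06 rad) over its bar (x of bracket_claws in the frame of stand between -0.004 and 0.004 m and z of bracket_claws in the frame of stand between 0.211 and 0.2165 m and value of joint catch below 0.06 rad and angle between bracket's own z axis and vertical below 0.08 rad and linear speed of bracket below 0.02 m/s); the robot touches nothing.
It fails at once if the shelf is forced against the stand with more than 40 N (contact force between bracket and stand above 40 N).
It fails at once if the look-alike tray or anything else loose on the bench is moved more than 25 mm (distance of any of tray, dish, stick, tissues, jar, slidebox, pot, brush from where it was at the start of the episode above 0.025 m).
It also fails if it takes over 72 s, if anything falls off the work surface, if the arm or the gripper's body presses on something with over 40 N, if the wrist force passes 120 N, or if a joint passes its speed limit or range.

## Working session

There is one attempt and no reset: what is moved stays moved. The work goes in short steps, Python scripts to look and compute and a shell command to move; the robot and the scene stay as the last step left them, time stands still between calls to the robot, and variables do not carry over. Pictures are saved under pics/ and viewed, at most 10 in all, crops included, and the job is handed in when it is done.

```bash
ls; mkdir -p pics
python3 - <<'E'
from bench import status, eyes, r
import cv2,json
for n in("side","top"):
    s=eyes.snapshot(n); cv2.imwrite(f"pics/{n}0.png",s["img"][:,:,::-1]); print(n,s["mtx"].tolist(),s["R"].round(4).tolist(),s["t"].round(1).tolist())
print(status.sense())
E
```

```text
pics
side [[613.1813604195952, 0.0, 319.905078836107], [0.0, 613.1813604195952, 233.20522547898668], [0.0, 0.0, 1.0]] [[-0.9919, -0.1265, -0.0153], [-0.0848, 0.7451, -0.6615], [0.0951, -0.6548, -0.7498]] [495.7, 131.0, 1617.0]
top [[433.7450285868769, 0.0, 320.80766913697124], [0.0, 433.7450285868769, 231.4339753933588], [0.0, 0.0, 1.0]] [[0.0163, -0.9993, 0.0337], [-0.9981, -0.0183, -0.0594], [0.06, -0.0326, -0.9977]] [-10.7, 495.4, 1252.1]
{'time': 0.1, 'joint_pos': array([ 7.09093120e+01,  7.51063436e+00,  8.53210135e+01, -6.82470670e-04,
        8.72634724e+01, -4.89359061e+00]), 'qd': array([-0.02270405, -0.0729913 , -0.09441686, -0.01175662, -0.058881  ,
       -0.03685458]), 'joint_efforts': array([ 1.77075770e-03, -5.70955360e+01, -5.01937830e+01, -1.05771589e-04,
        8.20381218e-03,  5.73656416e-05]), 'tool_pos': array([146.98227556, 581.2135591 , 230.37029699]), 'tcp_rot': array([-1.79905168e+02, -7.43512367e-03,  1.65802930e+02]), 'ft_force': array([-0.50010029,  0.01643047, -0.59858474]), 'wrist_torque': array([-0.03606206, -0.03187876, -0.00803241]), 'grip_force': 0.0, 'finger_gap': 85.23707847099148}
```

View pics/side0.png

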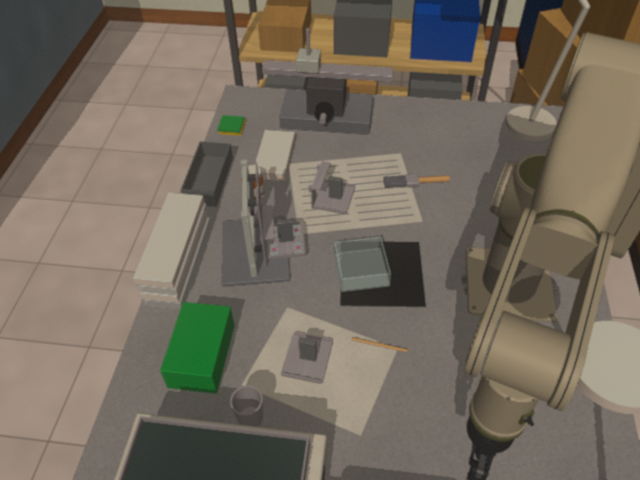

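View pics/top0.png

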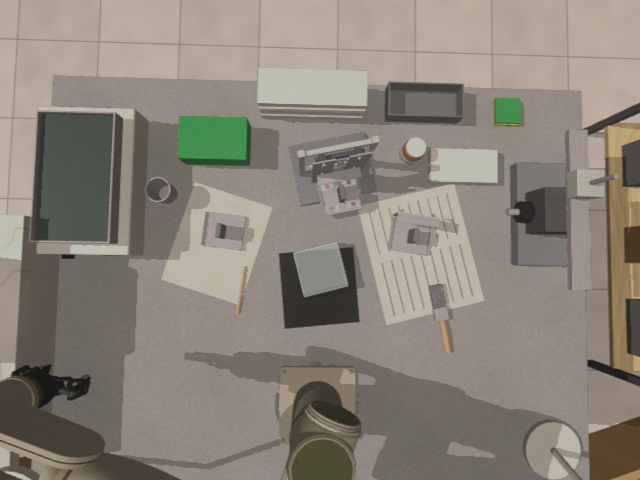

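The side view shows the bracket near (335,190) and the stand near (255,215). In the top view the bracket is near (415,232) and the stand near (340,165). The tray is at (225,231) in the top view. I'll zoom in on both views.

Run:
```python
import cv2
a=cv2.imread("pics/top0.png")[125:265,285:465]; cv2.imwrite("pics/topc.png",cv2.resize(a,None,fx=4.2,fy=4.2,interpolation=cv2.INTER_CUBIC))
a=cv2.imread("pics/side0.png")[145:295,210:370]; cv2.imwrite("pics/sidec.png",cv2.resize(a,None,fx=4,fy=4,interpolation=cv2.INTER_CUBIC))
```

```text
(no output)
```

View pics/topc.png

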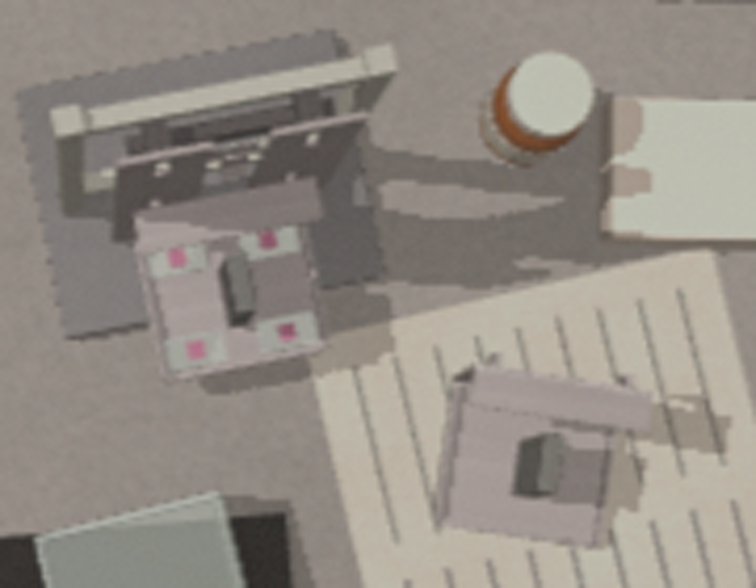

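View pics/sidec.png

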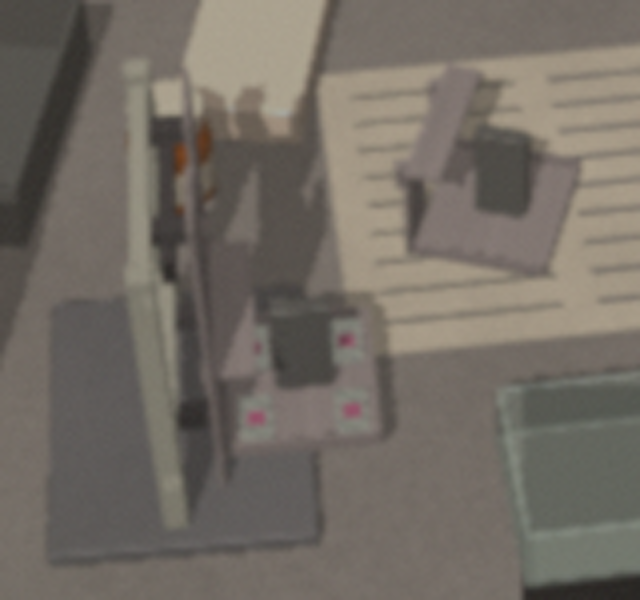

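The top crop shows the bracket's ledge as a quad with corners near (485,365), (650,395), (640,432) and (470,403), and its post top near (552,465). The stand's upright top edge runs from (115,165) to (368,118). The side crop shows the post top near (503,137) and the ledge from (460,68) to (420,180). Next I'll cast rays through these points.

```bash
cat > h.py <<'E'
import numpy as np, cv2
from bench import status, eyes, r
def ray(s,u,v):
    R,t=np.array(s["R"]),np.array(s["t"]); d=R.T@np.linalg.solve(np.array(s["mtx"]),[u,v,1.]); return -R.T@t,d
def onz(s,u,v,z):
    c,d=ray(s,u,v); return c+d*(z-c[2])/d[2]
def proj(s,X):
    p=np.array(s["mtx"])@(np.array(s["R"])@np.array(X,float)+s["t"]); return p[:2]/p[2]
E
python3 - <<'E'
from h import *
T=eyes.snapshot("top");S=eyes.snapshot("side")
tc=lambda u,v:(285+(u+.5)/4.2-.5,125+(v+.5)/4.2-.5)
sc=lambda u,v:(210+(u+.5)/4-.5,145+(v+.5)/4-.5)
print("camc",ray(T,0,0)[0],ray(S,0,0)[0])
for n,p in dict(lf=(485,365),rf=(650,395),rn=(640,432),ln=(470,403)).items(): print(n,onz(T,*tc(*p),84).round(1))
print("post top T",onz(T,*tc(552,465),82).round(1))
for n,p in dict(a=(450,66),b=(483,72),c=(443,180),d=(405,170)).items(): print("side ledge",n,onz(S,*sc(*p),84).round(1))
for n,p in dict(a=(482,124),b=(528,134),c=(525,145),d=(476,135)).items(): print("side post",n,onz(S,*sc(*p),82).round(1))
for p in((115,165),(368,118)): print("upr T",onz(T,*tc(*p),262).round(1))
for p in((186,68),(228,480)): print("upr S",onz(S,*sc(*p),262).round(1))
for n,p in dict(a=(66,337),b=(382,275),c=(18,92),d=(338,30)).items(): print("base T",n,onz(T,*tc(*p),0).round(1))
# dark post mask and pinkish edges, local contrast print
h=cv2.cvtColor(T["img"],cv2.COLOR_RGB2GRAY); print(h[222:246,402:425])
E
```

```text
camc [ 419.51906279   39.18963307 1278.94547008] [ 348.99198485 1023.95375082 1306.63408191]
lf [ 551. -220.   84.]
rf [ 533.1 -330.5   84. ]
rn [ 508.3 -323.8   84. ]
ln [ 525.5 -210.1   84. ]
post top T [ 485.5 -265.5   82. ]
side ledge a [ 533.6 -327.6   84. ]
side ledge b [ 508.5 -323.7   84. ]
side ledge c [ 523.6 -207.6   84. ]
side ledge d [ 551.8 -214.7   84. ]
side post a [ 503.  -270.2   82. ]
side post b [ 468.8 -263.4   82. ]
side post c [ 469.7 -251.8   82. ]
side post d [ 506.  -258.2   82. ]
upr T [640.6  29.4 262. ]
upr T [ 671.  -113.7  262. ]
upr S [ 673.1 -110.6  262. ]
upr S [585.2 215.2 262. ]
base T a [574.1  59.3   0. ]
base T b [ 623.  -164.2    0. ]
base T c [748.4  96.7   0. ]
base T d [ 799.1 -131.     0. ]
[[146 135 146 148 153 154 156 155 155 156 156 156 156 156 156 157 157 156
  156 156 155 154 155]
 [154 155 154 155 153 145 149 146 142 150 147 150 154 153 153 155 155 154
  155 155 155 154 155]
 [154 154 153 155 154 154 152 154 153 151 150 145 149 146 138 142 140 147
  151 152 150 152 152]
 [155 155 155 154 153 154 155 154 154 154 153 152 154 151 133 122
[... 1272 characters left out ...]
124 124 124 123 124]
 [156 157 157 157 153 117  84  81  83  84  86 112 117 116 111 111 118 123
  123 124 122 124 125]
 [156 157 157 157 143 106  81  83  82  83  81 111 118 115 112 108 118 122
  123 122 122 123 123]
 [156 156 156 156 142 107  84  81  81  80  82 103 112 113 110 108 118 121
  122 122 120 121 122]
 [156 156 156 156 136 105  90  82  80  73  71  75  81  86 101 111 119 122
  122 121 122 122 121]
 [156 157 156 156 155 143 137 125 118 109 106 111 120 125 123 120 119 122
  122 122 121 121 123]
 [158 157 156 157 157 157 156 156 154 155 155 153 156 153 140 128 126 125
  126 124 126 123 125]
 [156 157 158 158 156 156 156 158 157 157 158 157 157 157 155 155 154 154
  153 155 153 153 152]]
```

```bash
cat >> h.py <<'E'
from scipy.spatial.transform import Rotation as Ro
def delta(p,yaw,s=None):
    s=s or status.sense(); R=Ro.from_euler("xyz",s["tcp_rot"],degrees=True); G=Ro.from_euler("xyz",[180,0,yaw],degrees=True)
    print("shift cm",(R.inv().apply(np.array(p)-s["tool_pos"])/10).round(3),"turn",(R.inv()*G).as_rotvec().round(4))
E
python3 -m handwheel '{"series":[[[-40,-55,0,0,0,-0.08,1],[-40,-55,0,0,0,-0.08,1],[-40,-55,0,0,0,-0.08,1],[-40,-55,0,0,0,-0.08,1],[-40,-55,0,0,0,-0.08,1],[-40,-55,0,0,0,-0.08,1],[-40,-55,0,0,0,-0.08,1],[-40,-55,0,0,0,-0.08,1],[-40,-55,0,0,0,-0.08,1],[-40,-55,0,0,0,-0.08,1],[-40,-55,0,0,0,-0.08,1],[-40,-55,0,0,0,-0.08,1]]]}'
python3 -c "
from h import *
delta([486,-262.5,120],170.5);print(status.sense()['joint_pos'])"
```

```text
time: 1.7
tool_pos: [400.3, -52.9, 231.0]
tcp_rot: [-180.0, -0.0, 170.1]
ft_force: [0.2, 0.3, -0.6]
finger_gap: 85.4
grip_force: 0.0
shift cm [-12.062 -19.155  11.107] turn [-0.0007 -0.0006 -0.0077]
[-1.47769470e+01 -2.44840466e+01  1.14132497e+02 -4.38506983e-02
  9.03826398e+01 -9.48354956e+01]
```

```bash
python3 -m handwheel '{"series":[[[-12.06,-19.15,5,0,0,-0.0077,1],[-12.06,-19.15,8,0,0,-0.0077,1],[-12.06,-19.15,11,0,0,-0.0077,1],[-12.06,-19.15,11,0,0,-0.0077,1],[-12.06,-19.15,11,0,0,-0.0077,1],[-12.06,-19.15,11,0,0,-0.0077,1],[-12.06,-19.15,11,0,0,-0.0077,1]]]}'
python3 - <<'E'
from h import *
delta([486,-262.5,45],170.5);print(status.sense()['joint_pos'])
S=eyes.snapshot("side");cv2.imwrite("pics/s1.png",cv2.resize(S["img"][90:240,250:450,::-1],None,fx=4,fy=4,interpolation=cv2.INTER_CUBIC))
E
```

```text
time: 2.58
tool_pos: [487.9, -257.7, 123.3]
tcp_rot: [-179.9, 0.2, 170.9]
ft_force: [0.3, 0.2, 0.4]
finger_gap: 85.5
grip_force: 0.0
shift cm [ 0.132 -0.5    7.835] turn [-0.0009  0.0028  0.0071]
[-3.31756617e+01  4.32940517e+00  1.00149030e+02  1.82804894e-02
  7.53535753e+01 -1.14087866e+02]
```

View pics/s1.png

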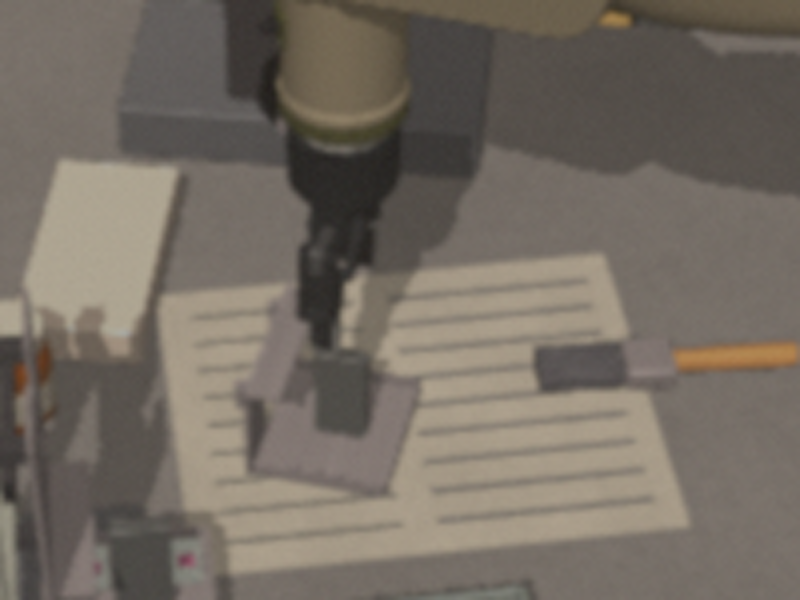

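The fingertips are above the post, with the tips near (325,345) and the post at (343,390) in the crop. Now I'll go down and grip.

```bash
python3 -m handwheel '{"series":[[[0,0,0,0,0,0,1],[0,0,0,0,0,0,1]]]}'
python3 -c "
from h import *
delta([486,-262.5,45],170.5)"
```

```text
time: 2.88
tool_pos: [487.3, -258.3, 122.3]
tcp_rot: [-180.0, 0.1, 170.9]
ft_force: [0.2, -0.1, 0.5]
finger_gap: 85.6
grip_force: 0.0
shift cm [ 0.074 -0.43   7.727] turn [-0.0006  0.0015  0.0064]
```

```bash
python3 -m handwheel '{"series":[[[0.07,-0.43,2,0,0,0.0064,1],[0.07,-0.43,4.5,0,0,0.0064,1],[0.07,-0.43,6.5,0,0,0.0064,1],[0.07,-0.43,7.7,0,0,0.0064,1],[0.07,-0.43,7.7,0,0,0.0064,1],[0.07,-0.43,7.7,0,0,0.0064,0],[0.07,-0.43,7.7,0,0,0.0064,0],[0.07,-0.43,7.7,0,0,0.0064,0],[0.07,-0.43,7.7,0,0,0.0064,0],[0.07,-0.43,7.7,0,0,0.0064,0]]]}' 60
python3 -m handwheel '{"series":[[[0,0,0,0,0,0,0],[0,0,0,0,0,0,0],[0,0,0,0,0,0,0],[0,0,0,0,0,0,0]]]}' 60
```

```text
time: 4.12
tool_pos: [486.0, -263.0, 44.9]
tcp_rot: [-180.0, 0.1, 170.5]
ft_force: [-1.2, -0.8, 4.0]
finger_gap: 13.3
grip_force: 59.4
time: 4.62
tool_pos: [486.0, -263.0, 44.9]
tcp_rot: [-180.0, 0.1, 170.5]
ft_force: [-1.2, 0.2, 5.7]
finger_gap: 13.4
grip_force: 59.5
```

```bash
python3 -m handwheel '{"series":[[[0,0,-3,0,0,0,0],[0,0,-7,0,0,0,0],[0,0,-11,0,0,0,0],[0,0,-15,0,0,0,0],[0,0,-16.5,0,0,0,0],[0,0,-16.5,0,0,0,0]]]}' 60
python3 -c "
from h import *
delta([565.6,-60.7,211],192.2)"
```

```text
time: 5.38
tool_pos: [485.8, -262.8, 209.3]
tcp_rot: [-180.0, 0.0, 170.5]
ft_force: [0.7, -0.3, -2.2]
finger_gap: 13.4
grip_force: 58.7
shift cm [-4.517 21.254 -0.173] turn [-0.0005  0.0007 -0.3794]
```

```bash
python3 -m handwheel '{"series":[[[0,4,-0.17,0,0,-0.1,0],[0,9,-0.17,0,0,-0.2,0],[0,14,-0.17,0,0,-0.3,0],[0,18,-0.17,0,0,-0.3794,0],[-2,21.25,-0.17,0,0,-0.3794,0],[-4.5,21.25,-0.17,0,0,-0.3794,0],[-4.5,21.25,-0.17,0,0,-0.3794,0],[-4.5,21.25,-0.17,0,0,-0.3794,0],[-4.5,21.25,-0.17,0,0,-0.3794,0]]]}' 60
python3 - <<'E'
from h import *
delta([565.6,-60.7,211],192.2)
S=eyes.snapshot("side");T=eyes.snapshot("top")
a=cv2.resize(S["img"][130:280,200:340,::-1],None,fx=4,fy=4,interpolation=cv2.INTER_CUBIC)
b=cv2.resize(T["img"][130:230,290:390,::-1],(600,600),interpolation=cv2.INTER_CUBIC)
cv2.imwrite("pics/s2.png",a);cv2.imwrite("pics/t2.png",b)
E
```

```text
time: 6.5
tool_pos: [564.2, -60.8, 210.1]
tcp_rot: [180.0, -0.1, -167.8]
ft_force: [0.4, -0.1, -1.9]
finger_gap: 13.3
grip_force: 59.1
shift cm [-0.135 -0.017 -0.09 ] turn [ 0.0006 -0.0014 -0.0007]
```

View pics/t2.png

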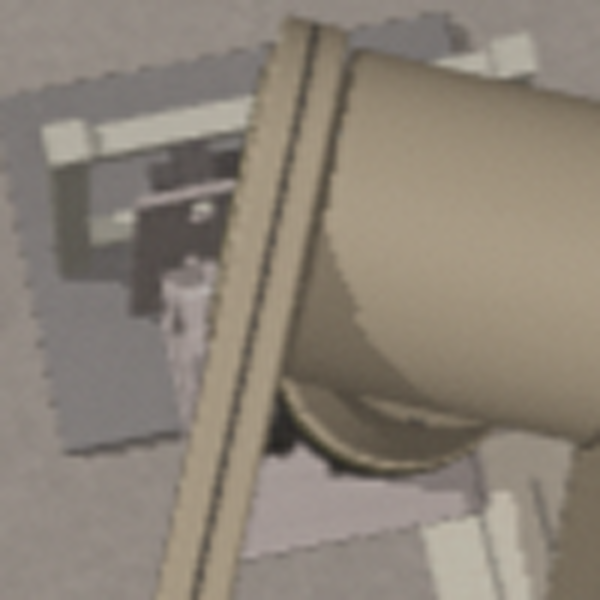

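View pics/s2.png

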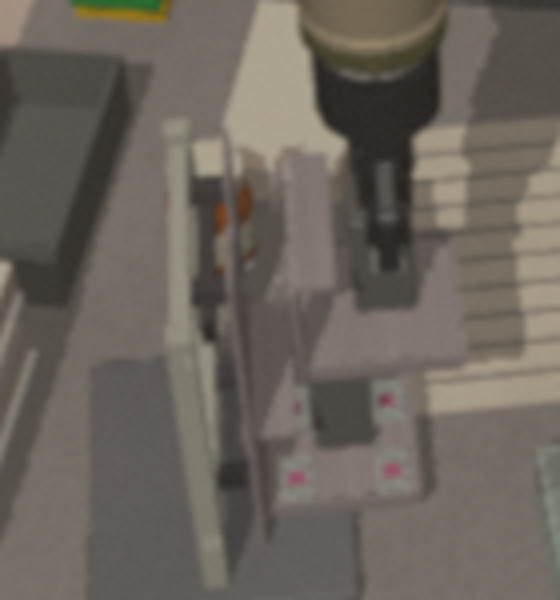

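The top view has the arm covering the middle. The left upright corner is at (135,205), with a bright slot at (202,212), and the left end of the ledge is at (185,280). The side view shows the shelf level with its ledge around (310,220), facing the uprights whose edge is at (235,200). I'll cast rays through the bright slot spots onto the plane of the uprights.

Run:
```python
from h import *
T=eyes.snapshot("top"); g=cv2.imread("pics/top0.png"); I=cv2.cvtColor(g,cv2.COLOR_BGR2GRAY)
O=np.array([656.5,-41,0]);a=np.radians(12.2);ex=np.array([np.cos(a),np.sin(a),0]);ey=np.array([-np.sin(a),np.cos(a),0])
def onp(u,v,x=0):
    c,d=ray(T,u,v); k=(x-(c-O)@ex)/(d@ex); P=c+k*d; return round((P-O)@ey,1),round(P[2],1)
print(I[150:182,310:375:1][:, :].shape)
roi=I[155:178,312:374]; m=(roi>cv2.medianBlur(roi,9).astype(int)+22).astype(np.uint8)
n,l,st,ce=cv2.connectedComponentsWithStats(m)
for i in range(1,n): 
    u,v=ce[i]+[312,155]; print(st[i][4],round(u,1),round(v,1),onp(u,v),onp(u,v,4))
for y in(-73,-45,45,73):
  for z in(214,250,262): print(y,z,proj(T,O+ey*y+[0,0,z]).round(1))
```

```text
(32, 65)
1 317.0 156.0 (np.float64(61.7), np.float64(331.4)) (np.float64(60.5), np.float64(313.8))
19 348.5 157.2 (np.float64(-17.0), np.float64(256.4)) (np.float64(-19.7), np.float64(237.3))
2 356.5 155.0 (np.float64(-35.7), np.float64(264.1)) (np.float64(-38.8), np.float64(245.2))
8 358.9 157.9 (np.float64(-46.3), np.float64(225.6)) (np.float64(-49.5), np.float64(206.0))
53 327.3 160.7 (np.float64(35.2), np.float64(262.8)) (np.float64(33.4), np.float64(243.9))
2 339.5 162.0 (np.float64(2.2), np.float64(220.3)) (np.float64(-0.2), np.float64(200.6))
4 345.0 161.8 (np.float64(-12.6), np.float64(210.6)) (np.float64(-15.3), np.float64(190.7))
10 323.3 164.8 (np.float64(43.2), np.float64(223.6)) (np.float64(41.6), np.float64(204.0))
4 335.2 163.8 (np.float64(12.1), np.float64(208.8)) (np.float64(9.9), np.float64(188.8))
1 312.0 166.0 (np.float64(71.7), np.float64(234.9)) (np.float64(70.6), np.float64(215.4))
3 334.7 166.7 (np.float64(11.2), np.float64(173.0)) (np.float64(9.0), np.float64(152.4))
3 353.7 166.7 (np.float64(-44.6), np.float64(123.1)) (np.float64(-47.8), np.float64(101.5))
2 359.0 167.5 (np.float64(-62.8), np.float64(95.8)) (np.float64(-66.3), np.float64(73.7))
2 370.0 172.5 (np.float64(-111.7), np.float64(-22.2)) (np.float64(-116.2), np.float64(-46.4))
2 321.5 173.0 (np.float64(44.0), np.float64(120.3)) (np.float64(42.4), np.float64(98.7))
5 317.6 176.2 (np.float64(53.7), np.float64(83.7)) (np.float64(52.4), np.float64(61.5))
-73 214 [368.8 157. ]
-73 250 [370.9 153.5]
-73 262 [371.7 152.3]
-45 214 [357.8 159. ]
-45 250 [359.6 155.7]
-45 262 [360.2 154.5]
45 214 [322.4 165.8]
45 250 [323.  162.6]
45 262 [323.2 161.5]
73 214 [311.4 167.9]
73 250 [311.5 164.8]
73 262 [311.6 163.7]
```

```bash
cat >> h.py <<'E'
O=np.array([656.5,-41,0]);_a=np.radians(12.2);ex=np.array([np.cos(_a),np.sin(_a),0]);ey=np.array([-np.sin(_a),np.cos(_a),0])
def st():
    s=status.sense();P=s["tool_pos"]-O;f=s["ft_force"]
    print("t",round(s["time"],2),"claw x %.1f y %.1f ztcp %.1f"%(P@ex+58,P@ey,P[2]),"F xyz %.1f %.1f %.1f"%(f@ex,f@ey,f[2]),"rot",s["tcp_rot"].round(2),"M",s["wrist_torque"].round(2))
E
python3 -c "
from h import *
st();delta(O+ex*-75+ey*-.7+[0,0,211],192.2)"
```

```text
t 6.65 claw x -35.8 y -0.0 ztcp 211.0 F xyz 0.5 -0.8 -1.7 rot [-180.      0.   -167.83] M [-0.02  0.01  0.04]
shift cm [-1.881 -0.069  0.002] turn [-0.      0.     -0.0005]
```

```bash
python3 -m handwheel '{"series":[[[-0.6,-0.07,0,0,0,0,0],[-1.2,-0.07,0,0,0,0,0],[-1.6,-0.07,0,0,0,0,0],[-1.9,-0.07,0,0,0,0,0],[-1.9,-0.07,0,0,0,0,0]]]}' 60
python3 -c "
from h import *
st()"
python3 -m handwheel '{"series":[[[-0.1,0,0,0,0,0,0],[-0.2,0,0,0,0,0,0],[-0.3,0,0,0,0,0,0],[-0.4,0,0,0,0,0,0]]]}' 60
python3 -c "
from h import *
st()"
```

```text
time: 7.28
tool_pos: [584.1, -57.2, 210.9]
tcp_rot: [180.0, -0.0, -167.8]
ft_force: [-0.0, 0.1, -2.1]
finger_gap: 13.3
grip_force: 59.1
t 7.28 claw x -16.2 y -0.5 ztcp 210.9 F xyz -0.0 0.1 -2.1 rot [ 1.8000e+02 -1.0000e-02 -1.6779e+02] M [-0.04  0.06 -0.02]
time: 7.78
tool_pos: [587.7, -56.5, 211.0]
tcp_rot: [-180.0, -0.0, -167.8]
ft_force: [-2.1, -2.1, -1.4]
finger_gap: 13.1
grip_force: 59.3
t 7.78 claw x -12.5 y -0.7 ztcp 211.0 F xyz -2.5 -1.6 -1.4 rot [-1.7999e+02 -2.0000e-02 -1.6781e+02] M [-0.19  0.5   0.09]
```

```bash
python3 -m handwheel '{"series":[[[-0.1,0,0,0,0,0,0],[-0.2,0,0,0,0,0,0],[-0.2,0,0,0,0,0,0]]]}' 60
python3 -c "
from h import *
st()"
```

```text
time: 8.15
tool_pos: [587.9, -56.6, 210.9]
tcp_rot: [180.0, -0.3, -167.8]
ft_force: [-12.8, -2.3, 3.3]
finger_gap: 13.4
grip_force: 60.1
t 8.15 claw x -12.4 y -0.7 ztcp 210.9 F xyz -12.9 0.5 3.3 rot [ 179.99   -0.26 -167.82] M [-0.28  1.6   0.12]
```

```bash
python3 -m handwheel '{"series":[[[0.07,0,0,0,0,0,0],[0.07,-0.1,0,0,0,0,0],[0.07,-0.2,0,0,0,0,0],[0.07,-0.3,0,0,0,0,0],[0.07,-0.4,0,0,0,0,0]]]}' 60
python3 -c "
from h import *
st()"
```

```text
time: 8.78
tool_pos: [590.1, -60.1, 211.1]
tcp_rot: [-180.0, 0.0, -167.8]
ft_force: [-0.6, 2.0, -1.7]
finger_gap: 13.2
grip_force: 59.2
t 8.78 claw x -10.9 y -4.6 ztcp 211.1 F xyz -0.1 2.1 -1.7 rot [-1.800e+02  3.000e-02 -1.678e+02] M [0.28 0.09 0.06]
```

The claws have dropped in: the x force is gone and the tool has moved forward. Pushing further.

```bash
python3 -m handwheel '{"series":[[[-0.15,0.03,0,0,0,0,0],[-0.3,0.03,0,0,0,0,0],[-0.45,0.03,0,0,0,0,0],[-0.45,0.03,0,0,0,0,0]]]}' 60
python3 -c "
from h import *
st()"
```

```text
time: 9.28
tool_pos: [594.4, -58.8, 211.0]
tcp_rot: [-180.0, 0.0, -167.8]
ft_force: [-0.3, -0.8, -2.0]
finger_gap: 13.2
grip_force: 59.1
t 9.28 claw x -6.5 y -4.3 ztcp 211.0 F xyz -0.5 -0.8 -2.0 rot [-180.     0.  -167.8] M [ 0.03  0.06 -0.03]
```

```bash
python3 -m handwheel '{"series":[[[-0.2,0,0,0,0,0,0],[-0.4,0,0,0,0,0,0],[-0.55,0,0,0,0,0,0],[-0.65,0,0,0,0,0,0],[-0.65,0,0,0,0,0,0]]]}' 60
python3 -c "
from h import *
st()"
```

```text
time: 9.9
tool_pos: [597.7, -58.2, 211.0]
tcp_rot: [180.0, -0.4, -167.8]
ft_force: [-19.6, -3.0, 7.2]
finger_gap: 13.1
grip_force: 60.6
t 9.9 claw x -3.1 y -4.4 ztcp 211.0 F xyz -19.8 1.2 7.2 rot [ 179.97   -0.39 -167.83] M [-0.44  2.37  0.3 ]
```

```bash
python3 -m handwheel '{"series":[[[0.2,0,0,0,0,0,0],[0.2,0,0,0,0,0,0]]]}' 60
python3 - <<'E'
from h import *
st()
S=eyes.snapshot("side")
a=cv2.resize(S["img"][150:250,230:310,::-1],None,fx=6,fy=6,interpolation=cv2.INTER_CUBIC);cv2.imwrite("pics/s3.png",cv2.convertScaleAbs(a,alpha=1.4))
E
```

```text
time: 10.15
tool_pos: [597.8, -58.2, 210.8]
tcp_rot: [180.0, -0.1, -167.8]
ft_force: [-6.1, -1.3, 1.4]
finger_gap: 13.5
grip_force: 59.6
t 10.15 claw x -3.0 y -4.4 ztcp 210.8 F xyz -6.3 0.0 1.4 rot [ 1.8000e+02 -1.1000e-01 -1.6781e+02] M [-0.2   0.88  0.16]
```

View pics/s3.png

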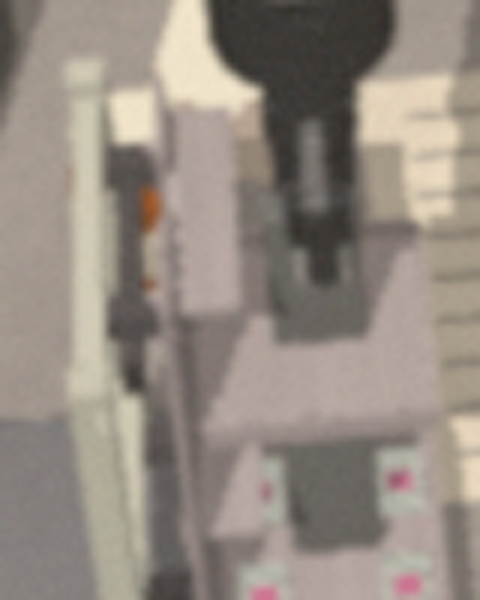

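The shelf's ledge now reaches the upright plane, with the ledge edge at about (175,200) against the upright at (170,200). I'll ease off and lower it to check that the teeth go behind the uprights.

```bash
python3 -m handwheel '{"series":[[[0.12,0,0.1,0,0,0,0],[0.12,0,0.3,0,0,0,0],[0.12,0,0.5,0,0,0,0],[0.12,0,0.6,0,0,0,0],[0.12,0,0.7,0,0,0,0]]]}' 60
python3 -c "
from h import *
st()"
```

```text
time: 10.82
tool_pos: [597.5, -58.1, 203.8]
tcp_rot: [180.0, 0.0, -167.8]
ft_force: [0.5, -0.5, -0.8]
finger_gap: 13.1
grip_force: 59.2
t 10.82 claw x -3.2 y -4.2 ztcp 203.8 F xyz 0.4 -0.6 -0.8 rot [ 180.     0.  -167.8] M [ 0.04  0.04 -0.01]
```

```bash
python3 -m handwheel '{"series":[[[0,0,0.1,0,0,0,0],[0,0,0.2,0,0,0,0],[0,0,0.3,0,0,0,0],[0,0,0.3,0,0,0,0]]]}' 60
python3 -c "
from h import *
st()"
```

```text
time: 11.32
tool_pos: [597.4, -58.1, 200.9]
tcp_rot: [180.0, -0.0, -167.8]
ft_force: [0.8, 0.7, -0.8]
finger_gap: 13.3
grip_force: 59.2
t 11.32 claw x -3.4 y -4.2 ztcp 200.9 F xyz 0.9 0.5 -0.8 rot [ 1.800e+02 -1.000e-02 -1.678e+02] M [-0.06  0.03 -0.07]
```

```bash
python3 -m handwheel '{"series":[[[0.1,0,0,0,0,0,0],[0.2,0,0,0,0,0,0],[0.25,0,0,0,0,0,0]]]}' 60
python3 -c "
from h import *
st()"
```

```text
time: 11.7
tool_pos: [596.2, -58.5, 201.2]
tcp_rot: [-180.0, 0.2, -167.8]
ft_force: [9.2, 1.6, -6.5]
finger_gap: 13.5
grip_force: 58.7
t 11.7 claw x -4.6 y -4.3 ztcp 201.2 F xyz 9.3 -0.4 -6.5 rot [-1.7998e+02  1.7000e-01 -1.6779e+02] M [ 0.14 -1.25  0.11]
```

Pulling back met resistance after the 1.5 mm slack, so both claws are hooked. I'll ease off, lower onto the catch and release.

```bash
python3 -m handwheel '{"series":[[[-0.17,0,0,0,0,0,0],[-0.17,0,0.1,0,0,0,0],[-0.17,0,0.2,0,0,0,0],[-0.17,0,0.2,0,0,0,0]]]}' 60
python3 -c "
from h import *
st()"
python3 -m handwheel '{"series":[[[0,0,0,0,0,0,0.3],[0,0,0,0,0,0,0.4],[0,0,0,0,0,0,0.4],[0,0,0,0,0,0,0.4],[0,0,0,0,0,0,0.4]]]}' 60
python3 -c "
from h import *
st()"
```

```text
time: 12.2
tool_pos: [596.5, -58.3, 198.8]
tcp_rot: [180.0, -0.0, -167.8]
ft_force: [0.2, -0.2, -1.8]
finger_gap: 13.2
grip_force: 59.2
t 12.2 claw x -4.3 y -4.2 ztcp 198.8 F xyz 0.2 -0.3 -1.8 rot [ 1.7999e+02 -3.0000e-02 -1.6780e+02] M [-0.02  0.07  0.03]
time: 12.82
tool_pos: [596.7, -58.3, 199.0]
tcp_rot: [-180.0, 0.0, -167.8]
ft_force: [0.6, -1.3, 0.7]
finger_gap: 34.4
grip_force: 0.0
t 12.82 claw x -4.1 y -4.2 ztcp 199.0 F xyz 0.3 -1.3 0.7 rot [-180.     0.  -167.8] M [-0.   -0.01 -0.02]
```

```bash
python3 -m handwheel '{"series":[[[0,0,-2.5,0,0,0,0.4],[0,0,-5,0,0,0,0.4],[0,0,-7,0,0,0,0.4],[0,0,-7,0,0,0,0.2],[-2,0,-7,0,0,0,0],[-4.1,0,-7,0,0,0,0],[-4.1,0,-7,0,0,0,0],[-4.1,0,-7,0,0,0,0],[-4.1,0,-7,0,0,0,0]]]}' 60
python3 - <<'E'
from h import *
st()
S=eyes.snapshot("side")
a=cv2.resize(S["img"][130:250,220:330,::-1],None,fx=5,fy=5,interpolation=cv2.INTER_CUBIC);cv2.imwrite("pics/s4.png",cv2.convertScaleAbs(a,alpha=1.3))
E
```

```text
time: 13.95
tool_pos: [636.2, -49.8, 268.8]
tcp_rot: [180.0, -0.0, -167.8]
ft_force: [-0.6, -1.2, 0.6]
finger_gap: 0.3
grip_force: 0.0
t 13.95 claw x 36.3 y -4.3 ztcp 268.8 F xyz -0.9 -1.0 0.6 rot [ 1.8000e+02 -3.0000e-02 -1.6782e+02] M [0.   0.05 0.01]
```

View pics/s4.png

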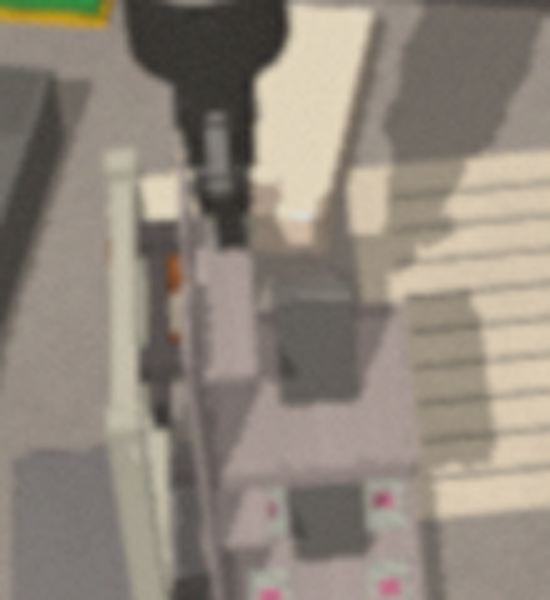

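The shelf hangs on its claws, with the closed fingertip at (230,240) in the crop, above the ledge at (230,310). Next I'll press down in small steps.

```bash
python3 -m handwheel '{"series":[[[0,0,1,0,0,0,0],[0,0,2,0,0,0,0],[0,0,2.5,0,0,0,0],[0,0,2.7,0,0,0,0],[0,0,2.9,0,0,0,0],[0,0,3.1,0,0,0,0],[0,0,3.2,0,0,0,0]]]}' 60
python3 -c "
from h import *
st()"
python3 -m handwheel '{"series":[[[0,0,0.1,0,0,0,0],[0,0,0.2,0,0,0,0],[0,0,0.3,0,0,0,0],[0,0,0.3,0,0,0,0]]]}' 60
python3 -c "
from h import *
st()"
```

```text
time: 14.88
tool_pos: [636.8, -49.6, 237.0]
tcp_rot: [-180.0, 0.0, -167.8]
ft_force: [-0.3, -0.4, 0.3]
finger_gap: 0.2
grip_force: 0.0
t 14.88 claw x 36.9 y -4.3 ztcp 237.0 F xyz -0.4 -0.3 0.3 rot [-1.7999e+02  1.0000e-02 -1.6780e+02] M [-0.05  0.03  0.01]
time: 15.38
tool_pos: [637.0, -49.9, 235.8]
tcp_rot: [-179.9, 0.1, -167.8]
ft_force: [-5.1, -0.4, 8.4]
finger_gap: -0.1
grip_force: 4.1
t 15.38 claw x 37.1 y -4.6 ztcp 235.8 F xyz -5.1 0.7 8.4 rot [-1.7994e+02  8.0000e-02 -1.6781e+02] M [-0.09  0.71 -0.05]
```

```bash
python3 -m handwheel '{"series":[[[0,0,0.1,0,0,0,0],[0,0,0.2,0,0,0,0],[0,0,0.2,0,0,0,0]]]}' 60
python3 -c "
from h import *
st()"
```

```text
time: 15.75
tool_pos: [637.1, -49.9, 233.9]
tcp_rot: [-179.9, 0.1, -167.8]
ft_force: [-4.6, -0.1, 9.0]
finger_gap: 0.0
grip_force: 4.6
t 15.75 claw x 37.1 y -4.6 ztcp 233.9 F xyz -4.6 0.9 9.0 rot [-1.7994e+02  9.0000e-02 -1.6781e+02] M [-0.11  0.74  0.03]
```

```bash
python3 -m handwheel '{"series":[[[0,0,0.1,0,0,0,0],[0,0,0.1,0,0,0,0]]]}' 60
python3 -c "
from h import *
st()"
```

```text
time: 16.0
tool_pos: [637.1, -49.9, 233.0]
tcp_rot: [-179.9, 0.1, -167.8]
ft_force: [-4.8, -0.5, 8.1]
finger_gap: -0.2
grip_force: 4.6
t 16.0 claw x 37.1 y -4.6 ztcp 233.0 F xyz -4.8 0.5 8.1 rot [-1.7994e+02  9.0000e-02 -1.6781e+02] M [-0.05  0.71 -0.01]
```

```bash
python3 -m handwheel '{"series":[[[0,0,0.1,0,0,0,0],[0,0,0.2,0,0,0,0],[0,0,0.3,0,0,0,0],[0,0,0.4,0,0,0,0],[0,0,0.4,0,0,0,0]]]}' 60
python3 -c "
from h import *
st()"
```

```text
time: 16.62
tool_pos: [637.2, -49.8, 228.2]
tcp_rot: [-180.0, 0.1, -167.8]
ft_force: [-1.8, -0.1, 4.8]
finger_gap: 0.0
grip_force: 2.7
t 16.62 claw x 37.3 y -4.5 ztcp 228.2 F xyz -1.8 0.3 4.8 rot [-1.7995e+02  1.0000e-01 -1.6781e+02] M [-0.04  0.22 -0.04]
```

```bash
python3 -m handwheel '{"series":[[[0,0,0.1,0,0,0,0],[0,0,0.2,0,0,0,0],[0,0,0.2,0,0,0,0]]]}' 60
python3 -c "
from h import *
st()"
```

```text
time: 17.0
tool_pos: [636.5, -49.6, 224.5]
tcp_rot: [180.0, -0.0, -167.8]
ft_force: [-0.3, -1.2, -0.1]
finger_gap: 0.2
grip_force: 0.0
t 17.0 claw x 36.7 y -4.2 ztcp 224.5 F xyz -0.6 -1.1 -0.1 rot [ 1.7998e+02 -4.0000e-02 -1.6780e+02] M [0.01 0.02 0.01]
```

The force has dropped away at 224.5 mm, so the catch has snapped. I'll press once more lightly to confirm the shelf is home.

```bash
python3 -m handwheel '{"series":[[[0,0,0.1,0,0,0,0],[0,0,0.2,0,0,0,0],[0,0,0.25,0,0,0,0],[0,0,0.25,0,0,0,0]]]}' 60
python3 -c "
from h import *
st()"
```

```text
time: 17.5
tool_pos: [636.7, -49.6, 223.5]
tcp_rot: [-180.0, 0.0, -167.8]
ft_force: [-4.0, 1.2, 6.5]
finger_gap: 0.1
grip_force: 3.4
t 17.5 claw x 36.9 y -4.2 ztcp 223.5 F xyz -3.6 2.0 6.5 rot [-1.7999e+02  2.0000e-02 -1.6780e+02] M [0.08 0.63 0.03]
```

```bash
python3 -m handwheel '{"series":[[[0,0,0.1,0,0,0,0],[0,0,0.15,0,0,0,0],[0,0,0.15,0,0,0,0]]]}' 60
python3 -c "
from h import *
st()"
```

```text
time: 17.88
tool_pos: [636.8, -49.6, 223.4]
tcp_rot: [-180.0, 0.1, -167.8]
ft_force: [-7.8, 0.6, 13.0]
finger_gap: 0.0
grip_force: 6.6
t 17.88 claw x 36.9 y -4.3 ztcp 223.4 F xyz -7.5 2.2 13.0 rot [-1.7996e+02  7.0000e-02 -1.6780e+02] M [0.14 1.21 0.05]
```

The stop is stiff at 223.4 mm, which is home. I'll retreat and check.

```bash
python3 -m handwheel '{"series":[[[0,0,-1,0,0,0,0],[0,0,-4,0,0,0,0],[0,0,-8,0,0,0,0],[4,0,-11,0,0,0,0],[9,0,-11,0,0,0,0],[14,0,-11,0,0,0,0],[14,0,-11,0,0,0,0],[14,0,-11,0,0,0,0],[14,0,-11,0,0,0,0]]]}' 60
python3 - <<'E'
from h import *
st()
S=eyes.snapshot("side")
a=cv2.resize(S["img"][130:250,220:330,::-1],None,fx=5,fy=5,interpolation=cv2.INTER_CUBIC);cv2.imwrite("pics/s5.png",cv2.convertScaleAbs(a,alpha=1.3))
E
```

```text
time: 19.0
tool_pos: [500.8, -79.1, 331.1]
tcp_rot: [180.0, 0.0, -167.8]
ft_force: [-0.6, -0.7, -0.1]
finger_gap: -0.0
grip_force: 0.0
t 19.0 claw x -102.3 y -4.3 ztcp 331.1 F xyz -0.7 -0.5 -0.1 rot [ 1.8000e+02  2.0000e-02 -1.6778e+02] M [ 0.08 -0.01  0.  ]
```

View pics/s5.png

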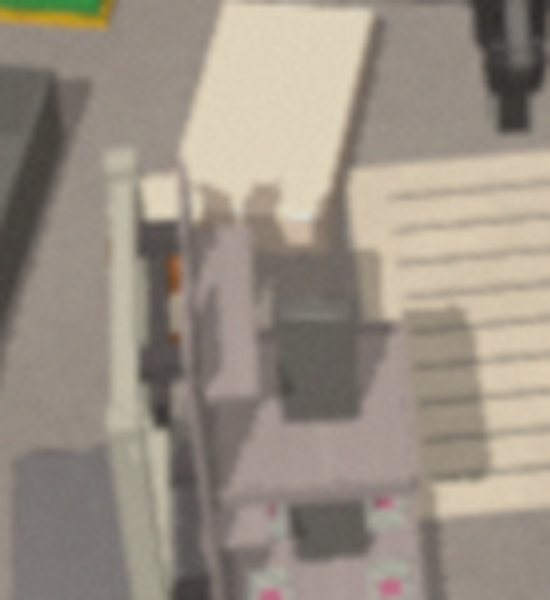

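The shelf hangs level and lower than before, with the ledge at about (235,320) and the post at (315,360), flat against the uprights. The gripper is clear at (513,100), so I'm handing in.

```bash
python3 -c "
from bench import r
print(r.hand_in())"
```

```text
the job is handed in; nothing more can be done
None
```

The shelf is hooked in both upper slots and pressed to a stiff stop at home height. The press force fell away just before that stop, as it would when the catch snaps over. The arm was clear and the job is handed in, but the hand-in returned no verdict.

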